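Put away the washed sampling kit at the barrel-room bench

TASK

First push the drip tray under the rack fully home against its stop, then hang every sampling jug on the rack by its handle, one jug to a hook. Lay all the loose oak staves flat and squarely on top of the pile on the bearer, setting each down gently (the pile's height differs from day to day), and leave the rest of the bench as it is.

Things in the scene. Friction and masses are not known exactly. Their poses are not given: they have to be found in the camera images.
- jug1: stainless jug 1, open-topped, 60 mm in diameter (63 at the lip), 92 tall, wall 3, about 0.16 kg, upright. Origin: centre of its underside, z up its axis. D-handle of 8 mm rod along its +y, in its y-z plane: outer upright centred 60 mm from the axis; opening y = 30 to 56, z = 14 to 48 mm. Hung, it tips over till nearly level and swings for some seconds. May be absent (None)
- jug2: stainless jug 2, open-topped, 60 mm in diameter (63 at the lip), 92 tall, wall 3, about 0.16 kg, upright. Origin: centre of its underside, z up its axis. D-handle of 8 mm rod along its +y, in its y-z plane: outer upright centred 60 mm from the axis; opening y = 30 to 56, z = 14 to 48 mm. Hung, it tips over till nearly level and swings for some seconds. May be absent (None)
- jug3: stainless jug 3, open-topped, 60 mm in diameter (63 at the lip), 92 tall, wall 3, about 0.16 kg, upright. Origin: centre of its underside, z up its axis. D-handle of 8 mm rod along its +y, in its y-z plane: outer upright centred 60 mm from the axis; opening y = 30 to 56, z = 14 to 48 mm. Hung, it tips over till nearly level and swings for some seconds. May be absent (None)
- jug1_eye (a point): point of jug 1: underside of the handle's top bar, at its middle (44 mm along +y, 48 mm up from the jug's origin)
- jug2_eye (a point): point of jug 2: underside of the handle's top bar, at its middle (44 mm along +y, 48 mm up from the jug's origin)
- jug3_eye (a point): point of jug 3: underside of the handle's top bar, at its middle (44 mm along +y, 48 mm up from the jug's origin)
- rack: steel drip rack fixed to the bench: rear beam 370 mm long with three posts 140 mm apart in a row along its y; each post carries a hook pointing along the rack's -x. A thin cross-bar joins the posts at 120 mm height. Origin: on the bench below the middle post. The drip tray slides in from the front, under the hooks
- hook1 (a point): the drip rack's left (+y) hook: its seat, on top of the 7 mm rod, 85 mm in front of its post, 210 mm above the bench. The rod runs from the post along the rack's -x (towards the robot), dips slightly, and turns up at its free end, 23 mm beyond the seat, to 12 mm above it. The post's top is 10 mm above the seat. Axes as the rack's
- hook2 (a point): the drip rack's middle hook: its seat, on top of the 7 mm rod, 85 mm in front of its post, 210 mm above the bench. The rod runs from the post along the rack's -x (towards the robot), dips slightly, and turns up at its free end, 23 mm beyond the seat, to 12 mm above it. The post's top is 10 mm above the seat. Axes as the rack's
- hook3 (a point): the drip rack's right (-y) hook: its seat, on top of the 7 mm rod, 85 mm in front of its post, 210 mm above the bench. The rod runs from the post along the rack's -x (towards the robot), dips slightly, and turns up at its free end, 23 mm beyond the seat, to 12 mm above it. The post's top is 10 mm above the seat. Axes as the rack's
- tray (a joint): drip tray's travel in m: 0 = fully home against its stop, up to 0.09 = drawn out towards the robot (along the rack's -x). Slides with about 3 N of friction and stays where it is left
- tray_front (a point): middle of the drip tray's front wall: on its outer face, which looks along the rack's -x, 2 mm below the wall's upper edge. The tray is 340 mm wide and 170 mm deep; its upright front wall stands 2 to 32 mm above the bench and can be pushed on
- bearer: grey-painted wooden bearer fixed to the bench, 180 x 55 x 50 mm high, carrying the pile of staves laid square and centred along it. Origin: centre of its underside; x along its length, z up. The pile's top face is flat, 150 x 46 mm, and lies somewhere between 80 and 120 mm above the bench: its height is not told, and the pile does not give
- stave1: loose oak stave 1, a flat board 150 x 46 x 14 mm, about 85 g, lying flat on the bench. Origin: centre of its underside; x along its length, y across its width, z up. Both faces are alike. May be absent (None)
- stave2: loose oak stave 2, a flat board 150 x 46 x 14 mm, about 85 g, lying flat on the bench. Origin: centre of its underside; x along its length, y across its width, z up. Both faces are alike. May be absent (None)
- stave3: loose oak stave 3, a flat board 150 x 46 x 14 mm, about 85 g, lying flat on the bench. Origin: centre of its underside; x along its length, y across its width, z up. Both faces are alike. May be absent (None)
- bung1: white barrel bung standing on the bench, 56 mm in diameter, 36 mm tall; not part of the job. Origin: centre of its underside
- bung2: another white barrel bung of the same size; not part of the job. Origin: centre of its underside
- ferrule: steel pipe ferrule, a ring 64 mm across and 20 mm high lying flat; not part of the job. Origin: centre of its underside
- torch: black hand torch 145 mm long, 36 mm thick, lying along its x; not part of the job. Origin: under its middle
- sample1: amber sample jar, 54 mm in diameter, 70 mm tall; not part of the job. Origin: centre of its underside
- sample2: green sample jar of the same size; not part of the job. Origin: centre of its underside
Mind the look-alikes: they are no part of the job. Leave any purple or red look-alike of the stave2 alone.

How it is judged:
By the outcome, as a careful person would: the job done as asked, in the order asked, and still so for the second after the job is handed in, with the robot touching nothing.
Of jug1, jug2, jug3 only 2 to 3 are there at a start; the rules pass over those that are not, and their reading is None.
Of stave1, stave2, stave3 only 2 to 3 are there at a start; the rules pass over those that are not, and their reading is None.
At some moment in a run one of stave1, stave2, stave3, jug1, jug2, jug3 may be knocked a few centimetres aside while the robot is not near it.
It also fails if it takes over 210 s, if anything falls off the work surface, if the arm or the gripper's body presses on something with over 40 N, if the wrist force passes 120 N, or if a joint passes its speed limit or range.

ROBOT

A 6-joint arm with a two-finger parallel gripper is mounted at the origin on the work surface. World frame = base frame: x ahead of the robot, y to its left, z up, the work surface at z = 0. Lengths are in m, angles in degrees, forces in N, time in s.
With the tool pointing down it reaches from about 0.375 to 0.9 m from the base axis. Payload 3.1 kg.
Tool frame: the origin (TCP) lies at the very end of the fingers, on their centre line; the grasp point (between the pads) lies 19 mm behind it; z points along the fingers, y is the line along which they close (so a half turn about z gives the same grasp; the last joint's range is limited). The gripper opens to 87 mm and grips with 3 to 60 N. Pads are 19 mm wide; open, the fingers measure 117 mm over their backs; the gripper's body (75 mm by 190 mm) begins 51 mm behind the grasp point.
Start: joints at [-81.503, 30.224, 82.088, -0, 67.689, -10.227], TCP at [0.201, -0.592, 0.223] pointing down, gripper open.
Joint ranges: [-176.69, 176.69], [-43.24, 126.21], [12.49, 139.97], [-82, 262], [0, 151.66], [-163.58, 163.58]. Speed limits (degrees/s): [159.86, 159.86, 180, 180, 180, 180].

INTERFACE

Orientations are given as a 3x3 rotation matrix whose columns are the frame's x, y, z axes.
In Python, from rig import bot, imaging gives the robot as it stands.
- The arm moves only by the tool drive_tool, never from a script. Its argument "deltas" is text: rows parted by semicolons, each of 5 numbers parted by spaces: the finger opening in mm, from 0 to 87, then the shift along the world's x, y, z in mm, then the turn about the world's z in rad. In form: jaw dx dy dz twist; .... A call has 1 to 12 rows; each row is the pose to reach, as a shift and turn from the pose commanded when the call began; what a row does not reach only later rows make up. A row lasts 1/10 s, in which the tool goes at most 50 mm and 8.59 degrees, less where a joint would pass 70% of its speed; a pose out of reach is approached as far as the arm can. A call with a gripper value outside its range is refused whole. The fingers move at their own pace and stop on an object; the grip force is fixed at half the most. Time passes only in rows, so rows that repeat a pose let the fingers close. It gives the time, the measured TCP pose, the force, the opening and the grip force at its end, in the units of the state.
- bot.read_state(): the state, without advancing time (a new reading comes with each control period).
- imaging.capture(name): name is "side" or "top" or "wrist"; returns the picture (420x560x3 uint8, red, green, blue); there is no depth.
- imaging.camera_model(name): a dict with "fx", "fy", "cx", "cy" (pixels), "dist" ([k1, k2, p1, p2, k3] as OpenCV has them; the pictures are not rectified), "T" (4x4, takes a point from camera to world coordinates). Camera axes: x right, y down, z forward; pixel columns grow to the right and rows downward; lengths in m; the calibration is good to about 2 mm. A picture is of the moment at which its call begins: read the wrist's pose just before it. camera_model takes no time and is no camera call; for the wrist camera it gives the pose at the moment of the call.
- bot.hand_in(): hands the job in; it is judged then, once.
The state is a dict: "time_s": time; "joint_positions": joint angles; "qvel": joint speeds; "tau": joint torques, N m; "position": TCP position; "tcp_rot": TCP orientation; "force": force on the tool from outside, world axes, zero at the start; "moment": the same for the moment, N m; "opening": opening from 0.0 (shut) to 1.0 (fully open); "grasp_force": force on a finger pad.
Only numpy, scipy, OpenCV 4.12 (cv2) and the standard library are available. Lean on these libraries where they do the work, as an engineer would, in place of code of your own. Each camera call takes 0.05 s, during which the arm holds its last target. There are 200 camera calls.

## Working session

There is one attempt and no reset: what is moved stays moved. The work goes in short steps, Python scripts to look and compute and a tool call to move; the robot and the scene stay as the last step left them, time stands still between calls to the robot, and variables do not carry over. Pictures are saved under pics/ and viewed, at most 14 in all, crops included, and the job is handed in when it is done.

Besides the shell and the picture viewer there is one more tool, called after ">>>" as name(argument=value, ...) on one line, values as JSON. drive_tool: Moves the arm, as the interface text tells. Its arguments: {"type":"object","properties":{"deltas":{"type":"string"}},"required":["deltas"]}

```bash
ls; mkdir -p pics; cat > h.py <<'E'
import numpy as np, cv2
from rig import bot, imaging
def snap(name, fn=None):
    cm=imaging.camera_model(name); im=imaging.capture(name)
    fn=fn or name
    cv2.imwrite(f'pics/{fn}.png', im[:,:,::-1])
    np.savez(f'pics/{fn}.npz', im=im, **{k:np.array(v) for k,v in cm.items()})
    return im
def load(fn): return np.load(f'pics/{fn}.npz')
def K(c): return np.array([[c['fx'],0,c['cx']],[0,c['fy'],c['cy']],[0,0,1]],float)
def ray(c,uv):
    p=cv2.undistortPoints(np.array(uv,float).reshape(-1,1,2),K(c),np.array(c['dist'],float)).reshape(-1,2)
    d=np.c_[p,np.ones(len(p))]@c['T'][:3,:3].T
    return c['T'][:3,3],d
def at(c,uv,z):
    o,d=ray(c,uv); s=(z-o[2])/d[:,2]; return o+d*s[:,None]
def proj(c,P):
    T=np.linalg.inv(c['T']); P=np.array(P,float).reshape(-1,3)
    r=cv2.Rodrigues(T[:3,:3])[0]
    return cv2.projectPoints(P,r,T[:3,3],K(c),np.array(c['dist'],float))[0].reshape(-1,2)
def tri(c1,uv1,c2,uv2):
    o1,d1=ray(c1,uv1);o2,d2=ray(c2,uv2);d1=d1[0];d2=d2[0]
    A=np.c_[d1,-d2];s=np.linalg.lstsq(A,o2-o1,rcond=None)[0]
    a=o1+s[0]*d1;b=o2+s[1]*d2; return (a+b)/2,np.linalg.norm(a-b)
def crop(fn,x0,y0,x1,y1,k,out):
    im=cv2.imread(f'pics/{fn}.png')[y0:y1,x0:x1]
    cv2.imwrite(f'pics/{out}.png',cv2.resize(im,None,fx=k,fy=k,interpolation=cv2.INTER_CUBIC))
E
python3 - <<'E'
from h import *
for n in('top','side'):
    snap(n); c=load(n); print(n,c['T'].round(3).tolist(),float(c['fx']),c['dist'])
a=cv2.imread('pics/top.png');cv2.imwrite('pics/top_v.png',cv2.resize(a,(800,600),interpolation=cv2.INTER_CUBIC))
a=cv2.imread('pics/side.png');cv2.imwrite('pics/side_v.png',cv2.resize(a,(800,600),interpolation=cv2.INTER_CUBIC))
E
```

```text
pics
top [[-0.0, -0.993, 0.114, 0.319], [-1.0, -0.002, -0.018, -0.035], [0.018, -0.114, -0.993, 1.848], [0.0, 0.0, 0.0, 1.0]] 473.65361175006564 [-0.16813508  0.          0.          0.          0.        ]
side [[-0.894, -0.333, 0.301, 0.031], [-0.449, 0.64, -0.624, 0.902], [0.015, -0.693, -0.721, 1.234], [0.0, 0.0, 0.0, 1.0]] 489.262574897134 [-0.12310014  0.          0.          0.          0.        ]
```

View pics/top_v.png

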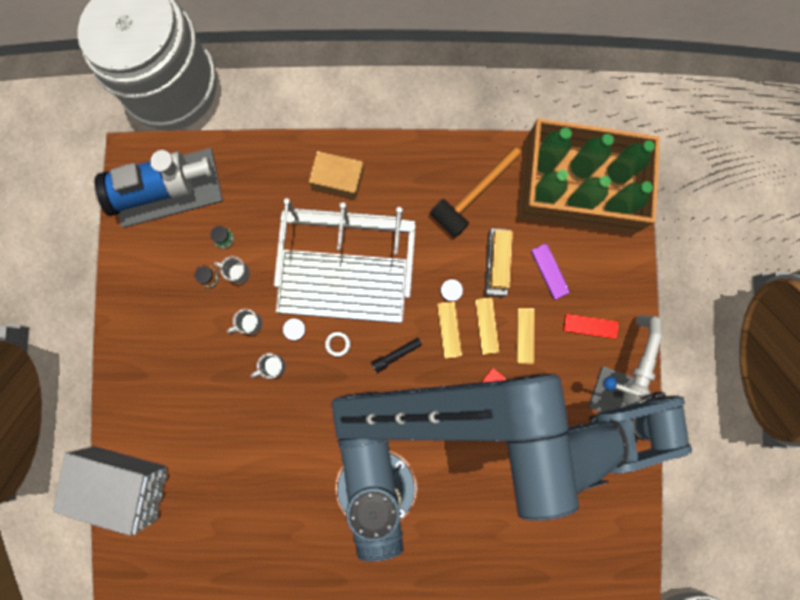

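View pics/side_v.png

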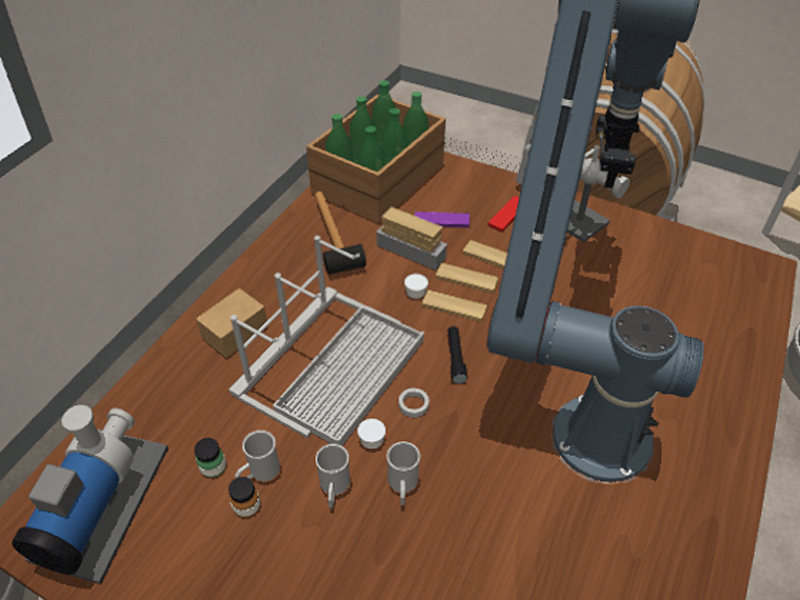

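The top view shows the rack at about (345,260), with its tray drawn out. Three jugs are at (233,270), (246,322) and (270,366), with their handles to the left. Three staves are at (450,330), (487,326) and (526,336), and the bearer with its pile is at (500,262). The red and purple staves are decoys.

```bash
python3 - <<'E'
from h import *
crop('top',130,130,390,280,3,'topc')
crop('side',110,160,350,350,3.3,'sidec')
E
```

```text
(no output)
```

View pics/topc.png

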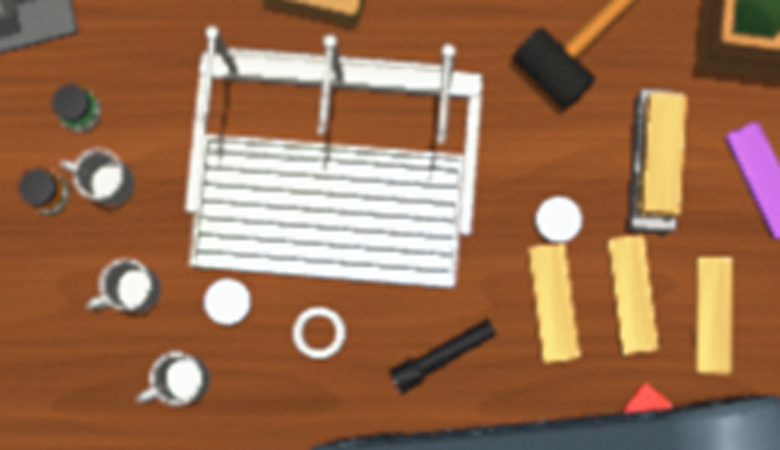

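View pics/sidec.png

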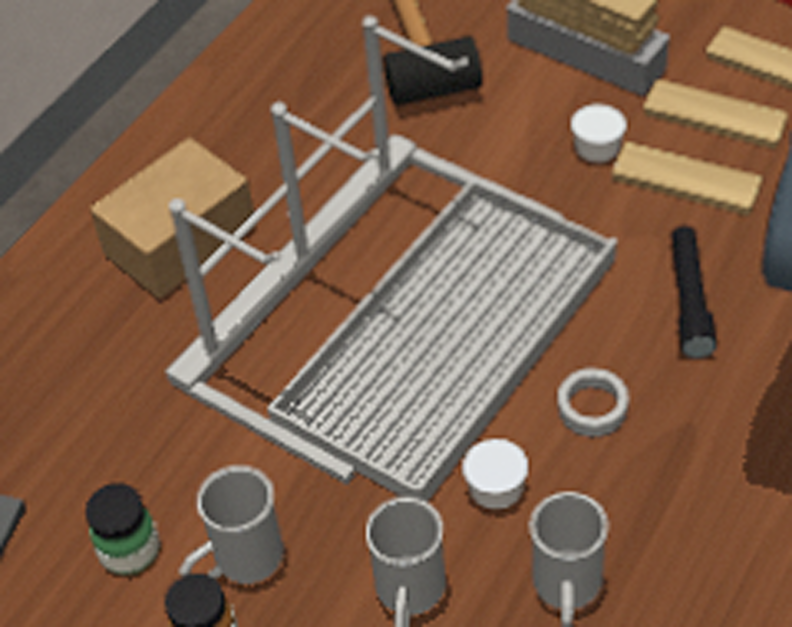

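The crop shows the post tops at (212,34), (330,42) and (448,50), and the tray's front corners at (190,265) and (455,286). The jug rims are at about (102,177), (128,286) and (178,378), and the stave corners are clear.

```bash
python3 - <<'E'
from h import *
c=load('top');s=load('side')
n=lambda p:(np.array(p,float)+.5)/3-.5+130
m=lambda p:(np.array(p,float)+.5)/3.3-.5+np.array([110,160])
P=at(c,n([(212,34),(330,42),(448,50)]),.22);print('posts',P.round(3).tolist())
for a,b in(((212,34),(179,207)),((330,42),(280,108)),((448,50),(371,22)),((322,132),(374,156)),((442,141),(460,64))):
    print('tri',*tri(c,n(a),s,m(b)))
print('tray',at(c,n([(190,265),(455,286)]),.032).round(3).tolist())
print('jugs',at(c,n([(102,177),(128,286),(178,378)]),.092).round(3).tolist())
for nm,q in dict(A=[(530,247),(565,243),(579,357),(544,362)],B=[(609,239),(643,236),(658,350),(623,354)],C=[(699,257),(733,257),(730,373),(696,373)]).items():
    p=at(c,n(q),.014);d=(p[0]+p[1]-p[2]-p[3]);print(nm,p.mean(0).round(3),np.degrees(np.arctan2(d[1],d[0])))
q=[(650,92),(687,95),(679,213),(643,211)]
for z in(.08,.1,.12):
    p=at(c,n(q),z);d=(p[0]+p[1]-p[2]-p[3]);print('pile',z,p.mean(0).round(3),np.degrees(np.arctan2(d[1],d[0])))
    print(np.linalg.norm(p[0]-p[3]))
print('bung,ferr',at(c,n([(227,301),(558,219)]),.036).round(3).tolist(),at(c,n([319,332]),.02).round(3),'torch',at(c,n([(402,378),(488,328)]),.03).round(3).tolist(),'jars',at(c,n([(76,107),(41,189)]),.07).round(3).tolist())
print(bot.read_state()['tcp_rot'])
E
```

```text
posts [[0.732, 0.219, 0.22], [0.722, 0.079, 0.22], [0.713, -0.059, 0.22]]
tri [0.73330335 0.21948624 0.21582115] 0.000630995351722518
tri [0.72277311 0.0795235  0.21802523] 0.0005276004507359464
tri [ 0.71279892 -0.05952044  0.21752654] 0.0010376533488847886
tri [0.61693769 0.08824781 0.21364645] 0.002432998851022781
tri [ 0.60757183 -0.05149938  0.21347416] 0.004583041649357384
tray [[0.475, 0.27, 0.032], [0.449, -0.071, 0.032]]
jugs [[0.581, 0.374, 0.092], [0.444, 0.337, 0.092], [0.33, 0.272, 0.092]]
A [ 0.429 -0.2    0.014] 6.57249019949598
B [ 0.439 -0.303  0.014] 6.536197045578672
C [ 0.412 -0.41   0.014] -2.509083155952975
pile 0.08 [ 0.615 -0.337  0.08 ] -4.757157691114868
0.15349936367479705
pile 0.1 [ 0.612 -0.333  0.1  ] -4.7571576911148705
0.15176320523323367
pile 0.12 [ 0.609 -0.33   0.12 ] -4.757157691114868
0.1500270467916704
bung,ferr [[0.429, 0.221, 0.036], [0.535, -0.204, 0.036]] [[0.39  0.104 0.02 ]] torch [[0.331, -0.003, 0.03], [0.395, -0.113, 0.03]] jars [[0.675, 0.416, 0.07], [0.569, 0.458, 0.07]]
[[ 9.47073829e-01  3.21015706e-01 -2.79023571e-04]
 [ 3.21015612e-01 -9.47071827e-01  1.98258264e-03]
 [ 3.72184804e-04 -1.96722306e-03 -9.99997996e-01]]
```

>>> drive_tool(deltas="0 60 160 30 -0.1; 0 120 320 30 -0.2; 0 180 480 30 -0.3; 0 232 632 30 -0.4; 0 232 632 30 -0.4; 0 232 632 30 -0.4; 0 232 632 30 -0.4; 0 232 632 30 -0.4; 0 232 632 30 -0.4; 0 232 632 30 -0.4; 0 232 632 30 -0.4; 0 232 632 30 -0.4")

```text
time_s: 1.3
position: [0.4073, -0.0277, 0.2504]
tcp_rot: [[0.997, -0.073, 0.0], [-0.073, -0.997, -0.0], [0.0, 0.0, -1.0]]
force: [0.8, 0.4, -0.6]
opening: 0.032
grasp_force: 0.0
```

>>> drive_tool(deltas="0 26 68 0 0; 0 26 68 0 0; 0 26 68 0 0; 0 26 68 0 0")

```text
time_s: 1.7
position: [0.4327, 0.0384, 0.25]
tcp_rot: [[0.997, -0.071, -0.001], [-0.071, -0.997, -0.0], [-0.001, 0.0, -1.0]]
force: [-0.3, -0.3, 0.2]
opening: 0.007
grasp_force: 0.0
```

```bash
python3 - <<'E'
from h import *
print(bot.read_state()['position']);snap('wrist','w1');c=load('w1');print(c['T'].round(3).tolist(),c['fx'])
E
```

```text
[0.43269796 0.03844849 0.25002268]
[[-0.072, -0.965, -0.253, 0.502], [-0.997, 0.069, 0.019, 0.035], [-0.0, 0.253, -0.967, 0.413], [0.0, 0.0, 0.0, 1.0]] 303.3019754985913
```

View pics/w1.png

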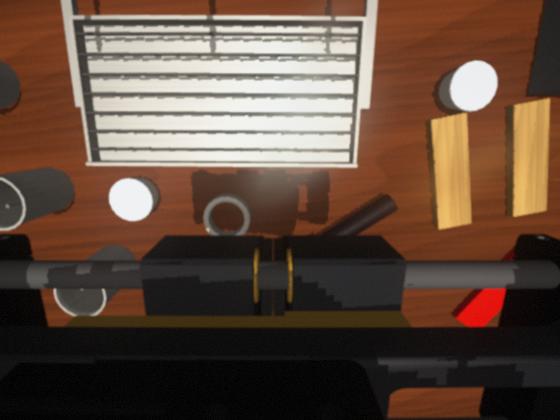

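The wrist view shows the tray's front edge from (88,165) to (357,165), the ferrule at (227,217) and the torch at (355,220). The spot between the ferrule and the torch is free.

>>> drive_tool(deltas="0 -5 0 -50 0; 0 -5 0 -100 0; 0 -5 0 -150 0; 0 -5 0 -190 0; 0 -5 0 -215 0; 0 -5 0 -230 0; 0 -5 0 -230 0")

```text
time_s: 2.45
position: [0.4268, 0.0369, 0.0186]
tcp_rot: [[0.997, -0.076, -0.005], [-0.076, -0.997, 0.001], [-0.005, -0.0, -1.0]]
force: [0.1, 0.7, 0.6]
opening: 0.007
grasp_force: 0.0
```

>>> drive_tool(deltas="0 10 -1 0 0; 0 18 -1 0 0; 0 24 -2 0 0; 0 30 -2 0 0; 0 36 -3 0 0; 0 42 -3 0 0; 0 48 -3 0 0; 0 54 -4 0 0; 0 54 -4 0 0")

```text
time_s: 3.35
position: [0.4844, 0.0342, 0.0204]
tcp_rot: [[0.997, -0.073, 0.004], [-0.073, -0.997, -0.0], [0.004, -0.0, -1.0]]
force: [0.2, 0.9, 0.5]
opening: 0.005
grasp_force: 0.4
```

>>> drive_tool(deltas="0 5 0 0 0; 0 10 -1 0 0; 0 14 -1 0 0; 0 18 -1 0 0; 0 22 -1 0 0; 0 24 -2 0 0")

```text
time_s: 3.95
position: [0.5068, 0.0324, 0.0202]
tcp_rot: [[0.997, -0.074, 0.001], [-0.074, -0.997, 0.0], [0.001, -0.001, -1.0]]
force: [-3.2, 2.1, -0.3]
opening: 0.008
grasp_force: 1.6
```

>>> drive_tool(deltas="0 3 0 0 0; 0 6 0 0 0; 0 8 -1 0 0; 0 10 -1 0 0; 0 10 -1 0 0")

```text
time_s: 4.45
position: [0.5168, 0.0313, 0.0203]
tcp_rot: [[0.997, -0.073, 0.001], [-0.073, -0.997, -0.0], [0.001, -0.0, -1.0]]
force: [-2.0, 1.1, -1.0]
opening: 0.007
grasp_force: 1.1
```

>>> drive_tool(deltas="0 3 0 0 0; 0 6 0 0 0; 0 8 -1 0 0; 0 10 -1 0 0")

```text
time_s: 4.85
position: [0.5227, 0.0309, 0.0203]
tcp_rot: [[0.997, -0.073, -0.008], [-0.073, -0.997, 0.001], [-0.008, -0.001, -1.0]]
force: [-10.0, -0.4, 6.9]
opening: 0.009
grasp_force: 5.2
```

>>> drive_tool(deltas="0 1 0 0 0; 0 2 0 0 0; 0 2 0 0 0; 0 2 0 0 0")

```text
time_s: 5.25
position: [0.5227, 0.0309, 0.0203]
tcp_rot: [[0.997, -0.072, -0.011], [-0.072, -0.997, 0.001], [-0.012, -0.0, -1.0]]
force: [-11.5, -0.1, 7.9]
opening: 0.006
grasp_force: 5.6
```

>>> drive_tool(deltas="0 -20 0 0 0; 0 -20 0 0 0; 0 -30 0 50 0; 0 -40 10 100 0; 0 -50 20 150 0; 0 -80 60 200 0; 30 -100 110 250 0; 30 -130 160 290 0; 60 -150 210 300 0; 87 -160 260 300 0; 87 -165 300 300 0; 87 -165 305 300 0")

```text
time_s: 6.45
position: [0.3669, 0.3285, 0.3214]
tcp_rot: [[0.997, -0.073, 0.007], [-0.073, -0.997, 0.004], [0.007, -0.004, -1.0]]
force: [1.1, 0.6, 0.5]
opening: 0.462
grasp_force: 0.0
```

>>> drive_tool(deltas="87 0 0 0 0; 87 0 0 0 0; 87 0 0 0 0; 87 0 0 0 0")

```text
time_s: 6.85
position: [0.3663, 0.3243, 0.3187]
tcp_rot: [[0.997, -0.075, 0.0], [-0.075, -0.997, -0.0], [0.0, 0.0, -1.0]]
force: [-0.9, -0.8, -0.9]
opening: 0.83
grasp_force: 0.0
```

```bash
python3 - <<'E'
from h import *
print(bot.read_state()['position']);snap('wrist','w2');snap('top','t2')
a=cv2.imread('pics/w2.png');cv2.imwrite('pics/w2v.png',cv2.resize(a,(800,600),interpolation=cv2.INTER_CUBIC))
E
```

```text
[0.36633538 0.32429394 0.31869434]
```

View pics/w2v.png

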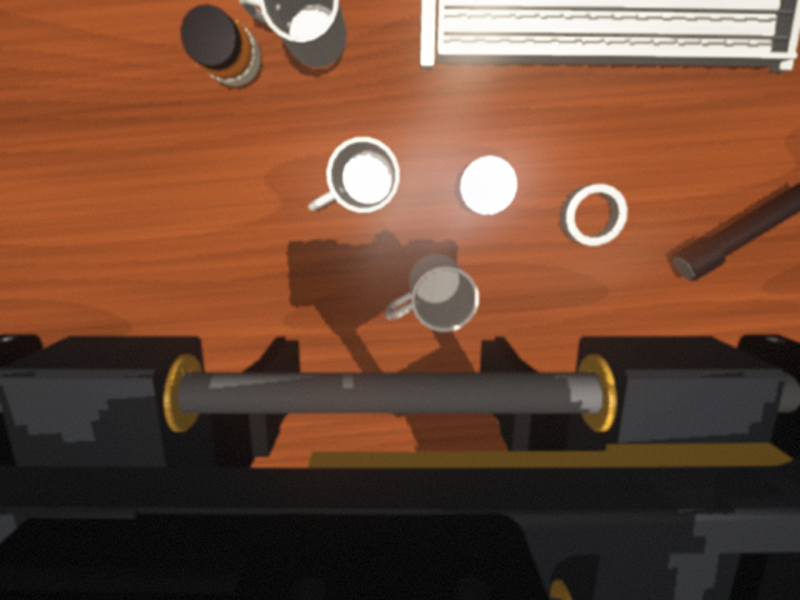

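The wrist view shows jug B's rim centred at (363,174) with its handle tip at (312,208). Jug C's rim is at (446,297) with its handle tip at (388,315). Jug A is cut off at the top.

```bash
cat >> h.py <<'E'
def jug(c,rim,tip):
    r=at(c,rim,.092)[0];t=at(c,tip,.050)[0];d=t-r
    print('jug',r[:2].round(4),'theta',np.degrees(np.arctan2(d[1],d[0])).round(1),'len',np.hypot(d[0],d[1]).round(4))
E
python3 - <<'E'
from h import *
c=load('w2'); v=lambda p:(np.array(p,float)+.5)*.7-.5
jug(c,v((363,174)),v((311,208))); jug(c,v((446,297)),v((387,315)))
print(at(c,v([(488,185),(595,214)]),.03),bot.read_state()['joint_positions'])
E
```

```text
jug [0.4476 0.343 ] theta 115.5 len 0.0621
jug [0.3322 0.2762] theta 114.3 len 0.0628
[[0.4292882  0.22170344 0.03      ]
 [0.39225424 0.11229408 0.03      ]] [ 2.84080079e+01  1.32163347e+01  9.35901796e+01 -7.95572040e-03
  7.31976293e+01  1.22755348e+02]
```

>>> drive_tool(deltas="87 30 6 0 0.15; 87 60 12 -10 0.3; 87 81 19 -20 0.45; 87 81 19 -30 0.6; 87 81 19 -50 0.75; 87 81 19 -70 0.9; 87 81 19 -90 1.05; 87 81 19 -100 1.2; 87 81 19 -110 1.35; 87 81 19 -120 1.5; 87 81 19 -130 1.65; 87 81 19 -130 1.8")

```text
time_s: 8.15
position: [0.4462, 0.3428, 0.1872]
tcp_rot: [[-0.159, 0.987, -0.003], [0.987, 0.159, -0.002], [-0.001, -0.003, -1.0]]
force: [0.5, -1.0, -0.3]
opening: 0.998
grasp_force: 0.0
```

>>> drive_tool(deltas="87 0 0 0 0.15; 87 0 0 0 0.29; 87 0 0 0 0.29; 87 0 0 0 0.29")

```text
time_s: 8.55
position: [0.4469, 0.3437, 0.1887]
tcp_rot: [[-0.427, 0.904, -0.0], [0.904, 0.427, -0.0], [0.0, -0.0, -1.0]]
force: [-0.3, 0.2, 0.1]
opening: 1.0
grasp_force: 0.0
```

```bash
python3 - <<'E'
from h import *
s=bot.read_state();print(s['position'],np.degrees(np.arctan2(s['tcp_rot'][1][1],s['tcp_rot'][0][1])));snap('wrist','w3');snap('side','s3')
c=load('w3');print(proj(c,[(.4476,.343,.092),(.4476-.06*.43,.343+.06*.90,.05)]))
a=cv2.imread('pics/w3.png');b=cv2.imread('pics/s3.png')[200:410,90:370]
cv2.imwrite('pics/v3.png',np.vstack([a,cv2.resize(b,(560,420))])[:, :] if 0 else np.hstack([cv2.resize(a,(400,300)),cv2.resize(b,(400,300))]))
E
```

```text
[0.44694475 0.34373921 0.18874626] 25.303059134956484
[[271.20982484 212.25508085]
 [271.04027846 141.583347  ]]
```

View pics/v3.png

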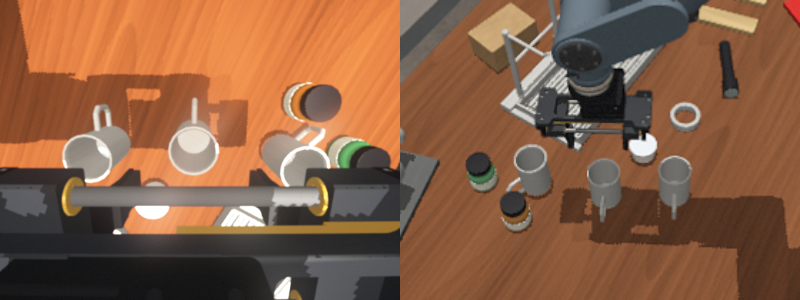

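The jug is centred between the fingers, with its rim at (272,207) against (271,212) predicted, and its handle points straight ahead. I'll descend and grip.

>>> drive_tool(deltas="87 0 0 -40 0; 87 0 0 -80 0; 87 0 0 -110 0; 87 0 0 -130 0; 87 0 0 -142 0; 87 0 0 -147 0; 87 0 0 -147 0; 40 0 0 -147 0; 40 0 0 -147 0; 40 0 0 -147 0; 40 0 0 -147 0; 40 0 0 -147 0")

```text
time_s: 9.85
position: [0.4465, 0.3444, 0.0423]
tcp_rot: [[-0.431, 0.902, 0.0], [0.902, 0.431, 0.0], [-0.0, 0.0, -1.0]]
force: [-0.7, -0.8, 2.6]
opening: 0.7
grasp_force: 29.8
```

>>> drive_tool(deltas="40 0 0 0 0; 40 0 0 0 0; 40 0 0 0 0")

```text
time_s: 10.15
position: [0.4465, 0.3444, 0.0423]
tcp_rot: [[-0.431, 0.902, 0.0], [0.902, 0.431, 0.0], [-0.0, 0.0, -1.0]]
force: [-0.3, -1.7, 5.4]
opening: 0.703
grasp_force: 29.8
```

>>> drive_tool(deltas="40 0 0 30 0; 40 0 0 70 0; 40 0 0 110 0; 40 10 -20 150 -0.1; 40 40 -50 179 -0.2; 40 70 -90 179 -0.3; 40 100 -130 179 -0.42; 40 125 -150 179 -0.516; 40 135 -158 179 -0.516; 40 135 -158 179 -0.516; 40 135 -158 179 -0.516; 40 135 -158 179 -0.516")

```text
time_s: 11.35
position: [0.5797, 0.1878, 0.2204]
tcp_rot: [[0.068, 0.998, -0.002], [0.998, -0.068, 0.0], [0.0, -0.002, -1.0]]
force: [-1.1, -0.3, -2.1]
opening: 0.701
grasp_force: 29.9
```

```bash
python3 - <<'E'
from h import *
s=bot.read_state();print(s['position'],np.degrees(np.arctan2(s['tcp_rot'][1][1],s['tcp_rot'][0][1])),s['opening']);snap('wrist','w4');snap('side','s4');snap('top','t4')
b=cv2.imread('pics/s4.png')[160:340,110:350];a=cv2.imread('pics/t4.png')[130:265,150:330]
cv2.imwrite('pics/v4.png',np.hstack([cv2.resize(a,(400,300),interpolation=2),cv2.resize(b,(400,300),interpolation=2)]))
E
```

```text
[0.57971284 0.18780214 0.22036077] -3.8716573530480325 0.7005875750869189
```

View pics/v4.png

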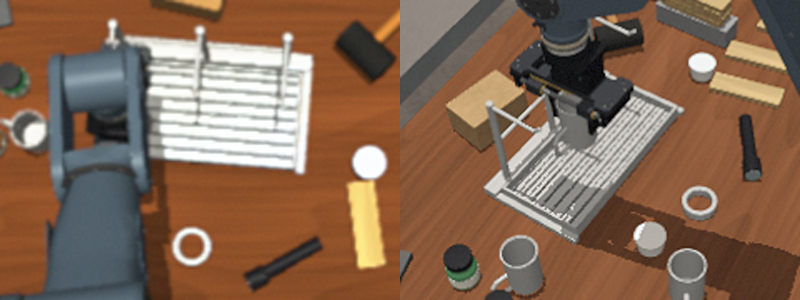

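The tray is home. The jug is held upright, in front of hook 1, with its handle to +y. I'll move in over the hook.

>>> drive_tool(deltas="40 12 -1 0 0; 40 24 -2 0 0; 40 36 -3 0 0; 40 48 -4 0 0; 40 58 -5 0 0; 40 65 -6 0 0; 40 65 -6 0 0; 40 65 -6 0 0")

```text
time_s: 12.3
position: [0.6463, 0.1803, 0.2205]
tcp_rot: [[0.07, 0.998, -0.001], [0.998, -0.07, -0.0], [-0.0, -0.001, -1.0]]
force: [-1.0, -0.1, -1.2]
opening: 0.698
grasp_force: 29.9
```

```bash
python3 - <<'E'
from h import *
s=bot.read_state();print(s['position'],s['force']);snap('wrist','w5');snap('side','s5')
c=load('w5');print(proj(c,[(.648,.2255,.21),(.625,.227,.222),(.7325,.2192,.22)]))
b=cv2.imread('pics/s5.png')[180:310,160:320];a=cv2.imread('pics/w5.png')
cv2.imwrite('pics/v5.png',np.hstack([cv2.resize(a,(400,300),interpolation=2),cv2.resize(b,(400,300),interpolation=2)]))
E
```

```text
[0.64626132 0.18033875 0.22048604] [-1.03809487 -0.07705504 -1.18223677]
[[268.72696575 175.04040902]
 [225.49355912 178.46849655]
 [424.0268117  178.40001834]]
```

View pics/v5.png

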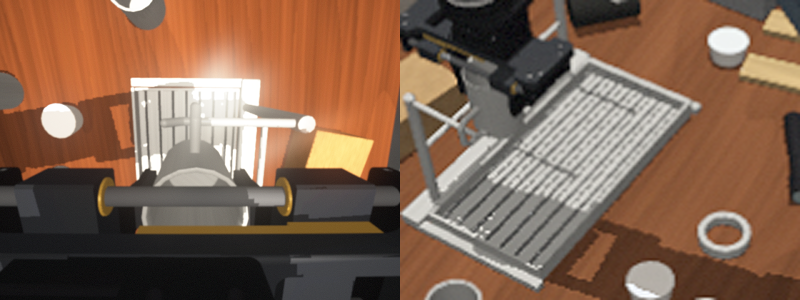

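The rod passes through the handle under its top bar, which crosses it at (195,122) in the left panel. I'll lower the jug onto the seat.

>>> drive_tool(deltas="40 0 0 -5 0; 40 0 0 -10 0; 40 0 0 -13 0; 40 0 0 -15 0; 40 0 0 -15 0")

```text
time_s: 12.9
position: [0.6462, 0.1804, 0.2052]
tcp_rot: [[0.07, 0.998, -0.001], [0.998, -0.07, -0.0], [-0.0, -0.001, -1.0]]
force: [1.2, -0.3, -1.2]
opening: 0.701
grasp_force: 29.9
```

>>> drive_tool(deltas="40 0 0 -1 0; 40 0 0 -2 0; 40 0 0 -2 0; 80 0 0 -2 0; 87 0 0 -2 0; 87 0 0 -2 0; 87 0 0 -2 0; 87 0 0 -2 0; 87 0 0 -2 0")

```text
time_s: 13.8
position: [0.6465, 0.1804, 0.2038]
tcp_rot: [[0.07, 0.998, 0.0], [0.998, -0.07, 0.0], [0.0, 0.0, -1.0]]
force: [-0.6, 0.6, -0.1]
opening: 0.992
grasp_force: 0.0
```

>>> drive_tool(deltas="87 0 0 0 0; 87 0 0 30 0; 87 0 0 70 0; 87 0 0 110 0; 87 0 0 110 0; 87 0 0 110 0; 87 0 0 110 0; 87 0 0 110 0")

```text
time_s: 14.6
position: [0.6455, 0.1803, 0.3118]
tcp_rot: [[0.07, 0.998, -0.004], [0.998, -0.07, -0.0], [-0.001, -0.004, -1.0]]
force: [0.4, 0.1, 0.1]
opening: 1.002
grasp_force: 0.0
```

```bash
python3 - <<'E'
from h import *
snap('wrist','w6');snap('side','s6');snap('top','t6')
b=cv2.imread('pics/s6.png')[180:350,130:330];a=cv2.imread('pics/w6.png')
cv2.imwrite('pics/v6.png',np.hstack([cv2.resize(a,(400,300),interpolation=2),cv2.resize(b,(400,300),interpolation=2)]))
E
```

```text
(no output)
```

View pics/v6.png

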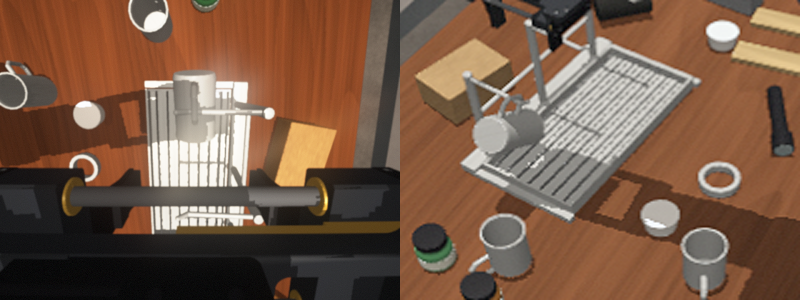

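Jug 1 hangs level on hook 1. Next I'll look over the remaining two jugs.

>>> drive_tool(deltas="87 -20 20 10 0; 87 -60 50 10 0; 87 -100 80 10 0; 87 -140 100 10 0; 87 -175 110 10 0; 87 -185 110 10 0; 87 -185 110 10 0; 87 -185 110 10 0")

```text
time_s: 15.55
position: [0.4629, 0.2902, 0.324]
tcp_rot: [[0.07, 0.998, 0.002], [0.998, -0.07, 0.0], [0.0, 0.002, -1.0]]
force: [0.4, -0.5, -0.2]
opening: 1.002
grasp_force: 0.0
```

```bash
python3 - <<'E'
from h import *
print(bot.read_state()['position']);snap('wrist','w7');snap('top','t7')
c=load('w7');print(proj(c,[(.3322,.2762,.092),(.581,.374,.092)])/.7)
a=cv2.imread('pics/w7.png');cv2.imwrite('pics/w7v.png',cv2.resize(a,(800,600),interpolation=2))
E
```

```text
[0.46290842 0.29017652 0.32395759]
[[250.24367894 289.16210376]
 [516.31676481 160.55505605]]
```

View pics/w7v.png

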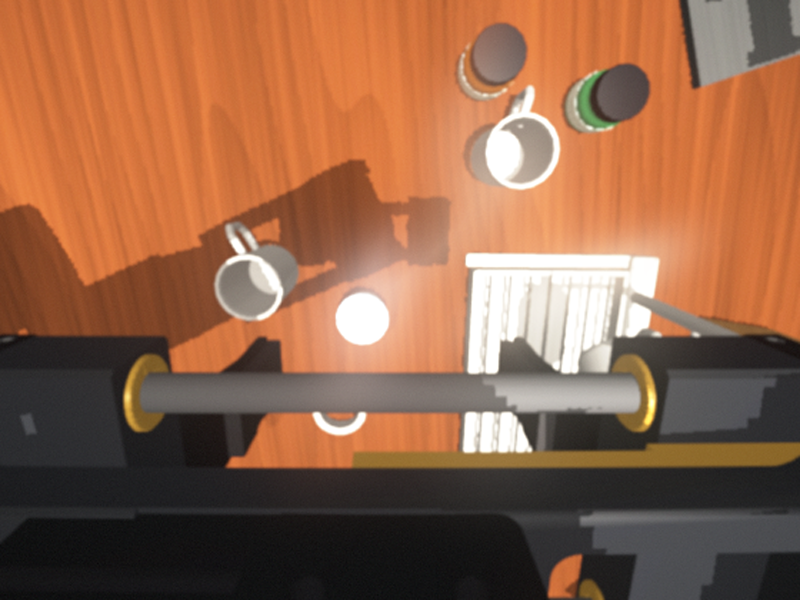

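Jug C's rim is at (250,285) and its handle tip at (233,224). Jug A's rim is at (522,150) and its handle tip at (528,89), and the jars stand close by.

```bash
python3 - <<'E'
from h import *
c=load('w7'); v=lambda p:(np.array(p,float)+.5)*.7-.5
jug(c,v((250,285.5)),v((232,224))); jug(c,v((522,150)),v((528,88)))
print(at(c,v([(499,53),(621,93)]),.07))
E
```

```text
jug [0.3323 0.2799] theta 112.6 len 0.0598
jug [0.5858 0.3826] theta 72.5 len 0.0598
[[0.57212005 0.46603023 0.07      ]
 [0.68065547 0.42653114 0.07      ]]
```

>>> drive_tool(deltas="87 -40 -4 0 0.12; 87 -80 -8 -30 0.24; 87 -115 -11 -60 0.36; 87 -131 -12 -100 0.48; 87 -131 -12 -140 0.48; 87 -131 -12 -180 0.48; 87 -131 -12 -215 0.48; 87 -131 -12 -245 0.48; 87 -131 -12 -265 0.48; 87 -131 -12 -278 0.48; 87 -131 -12 -282 0.48; 87 -131 -12 -282 0.48")

```text
time_s: 16.85
position: [0.3314, 0.2782, 0.041]
tcp_rot: [[-0.397, 0.918, -0.001], [0.918, 0.397, -0.0], [-0.0, -0.001, -1.0]]
force: [-0.2, -0.6, -0.2]
opening: 1.005
grasp_force: 0.0
```

>>> drive_tool(deltas="70 0 0 0 0; 40 0 0 0 0; 40 0 0 0 0; 40 0 0 0 0; 40 0 0 0 0; 40 0 0 0 0; 40 0 0 0 0")

```text
time_s: 17.55
position: [0.3304, 0.2784, 0.0422]
tcp_rot: [[-0.399, 0.917, 0.0], [0.917, 0.399, 0.0], [0.0, 0.0, -1.0]]
force: [-2.4, 0.4, 5.4]
opening: 0.696
grasp_force: 29.6
```

>>> drive_tool(deltas="40 0 0 30 0; 40 0 0 70 0; 40 10 -10 110 0; 40 40 -40 150 -0.12; 40 75 -73 179 -0.24; 40 110 -107 179 -0.36; 40 145 -140 179 -0.48; 40 178 -172 179 -0.48; 40 210 -205 179 -0.48; 40 232 -227 179 -0.48; 40 239 -232 179 -0.48; 40 239 -232 179 -0.48")

```text
time_s: 18.75
position: [0.5697, 0.0456, 0.2199]
tcp_rot: [[0.072, 0.997, -0.001], [0.997, -0.072, 0.0], [0.0, -0.001, -1.0]]
force: [0.3, 0.3, -1.7]
opening: 0.7
grasp_force: 29.7
```

>>> drive_tool(deltas="40 0 0 0 0; 40 0 0 0 0; 40 0 0 0 0")

```text
time_s: 19.05
position: [0.5683, 0.0478, 0.2208]
tcp_rot: [[0.068, 0.998, -0.001], [0.998, -0.068, 0.0], [0.0, -0.001, -1.0]]
force: [0.1, -0.3, -1.5]
opening: 0.699
grasp_force: 29.7
```

>>> drive_tool(deltas="40 12 -1 0 0; 40 24 -2 0 0; 40 36 -4 0 0; 40 48 -5 0 0; 40 58 -6 0 0; 40 66 -6 0 0; 40 66 -6 0 0; 40 66 -6 0 0")

```text
time_s: 19.85
position: [0.6352, 0.0406, 0.2206]
tcp_rot: [[0.07, 0.998, -0.001], [0.998, -0.07, 0.0], [0.0, -0.001, -1.0]]
force: [-0.3, -0.3, -1.0]
opening: 0.703
grasp_force: 29.7
```

```bash
python3 - <<'E'
from h import *
s=bot.read_state();print(s['position'],s['force']);snap('wrist','w8')
a=load('w5')['im'].astype(int);b=load('w8')['im'].astype(int)
# compare rod/handle area with the first successful approach
A=cv2.cvtColor(np.uint8(a),7)[140:215,200:450].astype(np.float32);
B=cv2.cvtColor(np.uint8(b),7)[:260].copy().astype(np.float32)
# rod end-ball template
t=cv2.cvtColor(np.uint8(a),7)[160:190,330:450].astype(np.float32)
r=cv2.matchTemplate(B,t,cv2.TM_CCOEFF_NORMED);print('rod: was (330,160)',cv2.minMaxLoc(r)[1::2])
t=cv2.cvtColor(np.uint8(a),7)[125:195,258:290].astype(np.float32)
r=cv2.matchTemplate(B,t,cv2.TM_CCOEFF_NORMED);print('handle: was (258,125)',cv2.minMaxLoc(r)[1::2])
E
```

```text
[0.63517621 0.04060499 0.22056568] [-0.27545287 -0.26356074 -0.99388653]
rod: was (330,160) (0.8875076174736023, (330, 160))
handle: was (258,125) (0.7873052954673767, (258, 101))
```

```bash
python3 - <<'E'
from h import *
for f in('w5','w8'):
    g=cv2.cvtColor(load(f)['im'],7).astype(int)
    print(f);
    for r in (120,130,138,146,154,162,180,186,194,210): print(r,g[r-1:r+2,236:312:4].mean(0).astype(int))
    e=g[:,225:320]; print('rim rows', [g[r,273] for r in range(196,270,3)])
E
```

```text
w5
120 [188 188 188 190 193 199 202 206 209 250 252 252 254 254 254 254 254 254
 254]
130 [218 167 201 225 225 227 153 230 244 255 255 227 255 255 255 245 250 255
 255]
138 [217 166 200 223 223 226 155 229 230 246 255 224 253 253 252 240 249 253
 253]
146 [215 169 195 221 221 225 161 227 197 214 219 223 254 238 240 237 228 242
 243]
154 [214 178 194 219 219 222 162 224 200 217 221 213 234 235 237 231 227 239
 239]
162 [212 178 170 214 210 211 165 213 198 213 214 218 255 229 231 222 228 235
 236]
180 [204 189 154 209 208 209 154 203 191 208 206 192 218 219 224 196 217 225
 225]
186 [203 190 154 206 204 204 152 199 188 205 200 187 212 214 220 185 212 219
 219]
194 [200 190 145 203 201 197 149 184 183 200 196 182 206 209 213 162 208 213
 213]
210 [164 134 138 138 142 144 144 146 180 195 187 154 148 148 146 143 142 228
 255]
rim rows [np.int64(202), np.int64(201), np.int64(197), np.int64(199), np.int64(198), np.int64(195), np.int64(159), np.int64(143), np.int64(140), np.int64(139), np.int64(136), np.int64(135), np.int64(132), np.int64(196), np.int64(194), np.int64(181), np.int64(190), np
[... 622 characters left out ...]
28 118  94 130 131 128  94 117 128 117 114  93 130 133 135 108 128 135
 136]
186 [126 116  89 130 127 127  90 115 125 116 105  92 129 131 133 102 127 133
 134]
194 [124 118  85 127 126 121  88 111 122 113  99  93 120 127 131  90 126 130
 132]
210 [ 97  79  81  82  82  83  84 105 120 114  91  87  84  85  82  81  80 127
 238]
rim rows [np.int64(111), np.int64(109), np.int64(111), np.int64(111), np.int64(111), np.int64(111), np.int64(88), np.int64(79), np.int64(83), np.int64(82), np.int64(77), np.int64(78), np.int64(78), np.int64(128), np.int64(118), np.int64(111), np.int64(120), np.int64(119), np.int64(117), np.int64(119), np.int64(121), np.int64(111), np.int64(49), np.int64(50), np.int64(50)]
```

The rim, rod and handle sit within a pixel or so of where they were at the first hang. I'll seat it and release.

>>> drive_tool(deltas="40 0 0 -6 0; 40 0 0 -12 0; 40 0 0 -15 0; 40 0 0 -17 0; 40 0 0 -17 0; 80 0 0 -17 0; 87 0 0 -17 0; 87 0 0 -17 0; 87 0 0 -17 0; 87 0 0 -17 0; 87 0 0 -17 0; 87 0 0 -17 0")

```text
time_s: 21.1
position: [0.6355, 0.0404, 0.2038]
tcp_rot: [[0.07, 0.998, 0.0], [0.998, -0.07, -0.0], [-0.0, 0.0, -1.0]]
force: [0.4, 1.0, 0.7]
opening: 0.993
grasp_force: 0.0
```

>>> drive_tool(deltas="87 0 0 30 0; 87 0 0 70 0; 87 0 0 110 0; 87 0 0 110 0")

```text
time_s: 21.5
position: [0.6391, 0.0402, 0.3209]
tcp_rot: [[0.07, 0.997, 0.014], [0.998, -0.07, -0.001], [-0.0, 0.014, -1.0]]
force: [1.0, -0.0, 1.3]
opening: 0.997
grasp_force: 0.0
```

```bash
python3 - <<'E'
from h import *
print(bot.read_state()['position']);snap('wrist','w9')
a=cv2.cvtColor(load('w6')['im'],7)[100:200,225:310];b=cv2.cvtColor(load('w9')['im'],7)
print(cv2.minMaxLoc(cv2.matchTemplate(b,a,5))[1::2],'expect (225,100)')
E
```

```text
[0.63914005 0.04018131 0.32093739]
(0.5860564112663269, (356, 55)) expect (225,100)
```

>>> drive_tool(deltas="87 -5 40 0 0; 87 -12 85 0 0; 87 -20 130 0 -0.1; 87 -28 180 0 -0.2; 87 -36 230 0 -0.236; 87 -44 280 0 -0.236; 87 -51 325 -30 -0.236; 87 -51 340 -70 -0.236; 87 -51 340 -105 -0.236; 87 -51 340 -125 -0.236; 87 -51 340 -125 -0.236; 87 -51 340 -125 -0.236")

```text
time_s: 22.75
position: [0.5842, 0.3802, 0.1879]
tcp_rot: [[0.301, 0.953, -0.002], [0.953, -0.301, -0.001], [-0.001, -0.001, -1.0]]
force: [0.7, 0.3, 1.1]
opening: 1.004
grasp_force: 0.0
```

```bash
python3 - <<'E'
from h import *
s=bot.read_state();print(s['position'],np.degrees(np.arctan2(s['tcp_rot'][1][1],s['tcp_rot'][0][1])));snap('wrist','w10');snap('side','s10')
c=load('w10');t=np.radians(72.5);print(proj(c,[(.585,.38,.092),(.585+.06*np.cos(t),.38+.06*np.sin(t),.05)])*400/560)
b=cv2.imread('pics/s10.png')[170:350,120:360];a=cv2.imread('pics/w10.png')
cv2.imwrite('pics/v10.png',np.hstack([cv2.resize(a,(400,300),interpolation=2),cv2.resize(b,(400,300),interpolation=2)]))
E
```

```text
[0.58415629 0.38016779 0.18787325] -17.542329901135282
[[195.23145006 151.47943162]
 [195.19468924 100.69141449]]
```

View pics/v10.png

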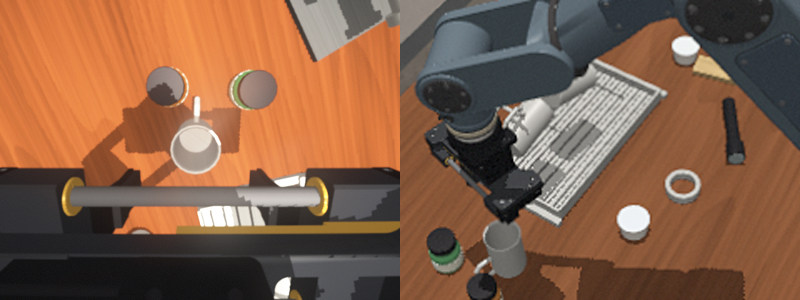

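Jug A's rim at (196,150) and handle tip at (197,99) match the prediction. The hung jugs are visible on the rack in the right panel.

>>> drive_tool(deltas="87 0 1 -40 0; 87 0 1 -80 0; 87 0 1 -110 0; 87 0 1 -130 0; 87 0 1 -142 0; 87 0 1 -146 0; 87 0 1 -146 0; 60 0 1 -146 0; 40 0 1 -146 0; 40 0 1 -146 0; 40 0 1 -146 0; 40 0 1 -146 0")

```text
time_s: 24.05
position: [0.5849, 0.3816, 0.0434]
tcp_rot: [[0.301, 0.954, 0.001], [0.954, -0.301, 0.0], [0.001, 0.001, -1.0]]
force: [0.8, 0.7, 1.5]
opening: 0.7
grasp_force: 29.8
```

>>> drive_tool(deltas="40 0 0 0 0; 40 0 0 0 0; 40 0 0 0 0")

```text
time_s: 24.35
position: [0.5849, 0.3816, 0.0434]
tcp_rot: [[0.301, 0.954, 0.001], [0.954, -0.301, 0.0], [0.001, 0.001, -1.0]]
force: [0.8, -0.6, 5.1]
opening: 0.695
grasp_force: 29.8
```

>>> drive_tool(deltas="40 0 0 35 0; 40 0 0 80 0; 40 0 0 125 0; 40 0 0 170 0; 40 -5 -15 215 0; 40 -10 -50 255 0.06; 40 -15 -95 277 0.12; 40 -25 -140 277 0.18; 40 -25 -185 277 0.236; 40 -25 -230 277 0.236; 40 -25 -275 277 0.236; 40 -25 -320 277 0.236")

```text
time_s: 25.55
position: [0.5584, 0.0598, 0.3188]
tcp_rot: [[0.07, 0.998, -0.002], [0.998, -0.07, 0.0], [0.0, -0.002, -1.0]]
force: [2.6, -1.1, -1.2]
opening: 0.699
grasp_force: 29.9
```

>>> drive_tool(deltas="40 0 -45 0 0; 40 0 -90 0 0; 40 0 -130 -10 0; 40 0 -148 -40 0; 40 0 -154 -70 0; 40 0 -154 -90 0; 40 0 -154 -99 0; 40 0 -154 -99 0; 40 0 -154 -99 0; 40 0 -154 -99 0")

```text
time_s: 26.55
position: [0.5604, -0.0926, 0.2221]
tcp_rot: [[0.069, 0.998, 0.003], [0.998, -0.069, -0.001], [-0.001, 0.003, -1.0]]
force: [-0.1, -0.5, -0.8]
opening: 0.695
grasp_force: 29.9
```

>>> drive_tool(deltas="40 12 -1 0 0; 40 24 -2 0 0; 40 36 -3 0 0; 40 48 -4 0 0; 40 58 -4 0 0; 40 65 -5 0 0; 40 65 -5 0 0; 40 65 -5 0 0")

```text
time_s: 27.35
position: [0.6242, -0.0974, 0.2207]
tcp_rot: [[0.07, 0.998, -0.001], [0.998, -0.07, 0.0], [0.0, -0.001, -1.0]]
force: [-0.1, -0.2, -1.2]
opening: 0.701
grasp_force: 29.9
```

```bash
python3 - <<'E'
from h import *
s=bot.read_state();print(s['position'],s['force']);snap('wrist','w11')
a=cv2.cvtColor(load('w5')['im'],7);a8=cv2.cvtColor(load('w8')['im'],7);b=cv2.cvtColor(load('w11')['im'],7)
for A in(a,a8):
    t=A[160:190,330:450];print('rod',cv2.minMaxLoc(cv2.matchTemplate(b[:260],t,5))[1::2])
    t=A[205:245,200:350];print('rim (200,205)',cv2.minMaxLoc(cv2.matchTemplate(b[:260],t,5))[1::2])
    t=A[125:195,258:290];print('handle (258,125)',cv2.minMaxLoc(cv2.matchTemplate(b[:260],t,5))[1::2])
E
```

```text
[ 0.62423846 -0.09744083  0.2206627 ] [-0.12755626 -0.20469544 -1.197524  ]
rod (0.845121443271637, (330, 162))
rim (200,205) (0.5146840810775757, (80, 156))
handle (258,125) (0.769721508026123, (258, 103))
rod (0.8392331600189209, (329, 162))
rim (200,205) (0.5266937017440796, (366, 4))
handle (258,125) (0.7846460938453674, (258, 118))
```

Same geometry as the first two, so I'll seat and release it.

>>> drive_tool(deltas="40 0 0 -6 0; 40 0 0 -12 0; 40 0 0 -15 0; 40 0 0 -17 0; 40 0 0 -17 0; 80 0 0 -17 0; 87 0 0 -17 0; 87 0 0 -17 0; 87 0 0 -17 0; 87 0 0 -17 0; 87 0 0 -17 0; 87 0 0 -17 0")

```text
time_s: 28.6
position: [0.6245, -0.0976, 0.2038]
tcp_rot: [[0.07, 0.998, 0.0], [0.998, -0.07, 0.0], [0.0, 0.0, -1.0]]
force: [-0.9, 0.5, 0.6]
opening: 1.001
grasp_force: 0.0
```

>>> drive_tool(deltas="87 0 0 30 0; 87 0 0 70 0; 87 0 0 110 0; 87 0 0 140 0; 87 0 0 140 0; 87 0 0 140 0")

```text
time_s: 29.2
position: [0.6245, -0.0976, 0.3444]
tcp_rot: [[0.07, 0.998, 0.001], [0.998, -0.07, -0.0], [-0.0, 0.001, -1.0]]
force: [-0.0, -0.3, -0.0]
opening: 1.001
grasp_force: 0.0
```

>>> drive_tool(deltas="87 -20 -20 20 -0.14; 87 -45 -45 40 -0.28; 87 -70 -70 55 -0.42; 87 -95 -95 55 -0.56; 87 -120 -120 55 -0.7; 87 -145 -145 55 -0.84; 87 -170 -170 55 -0.98; 87 -190 -195 55 -1.12; 87 -195 -202 55 -1.26; 87 -195 -202 55 -1.4; 87 -195 -202 55 -1.54; 87 -195 -202 55 -1.57")

```text
time_s: 30.4
position: [0.4287, -0.2992, 0.3967]
tcp_rot: [[0.997, -0.071, -0.003], [-0.071, -0.997, 0.003], [-0.003, -0.003, -1.0]]
force: [-0.3, 0.3, -0.0]
opening: 0.998
grasp_force: 0.0
```

>>> drive_tool(deltas="87 0 0 0 0; 87 0 0 0 0; 87 0 0 0 0")

```text
time_s: 30.7
position: [0.4295, -0.2993, 0.3984]
tcp_rot: [[0.998, -0.068, -0.001], [-0.068, -0.998, 0.001], [-0.001, -0.0, -1.0]]
force: [-0.4, -0.7, 0.5]
opening: 0.999
grasp_force: 0.0
```

```bash
python3 - <<'E'
from h import *
s=bot.read_state();print(s['position'],np.degrees(np.arctan2(s['tcp_rot'][1][1],s['tcp_rot'][0][1])));snap('wrist','w12');snap('side','s12')
a=cv2.imread('pics/w12.png')[:270,60:560];a=cv2.resize(a,(800,432),interpolation=2)
b=cv2.imread('pics/s12.png')[170:310,130:350];b=cv2.resize(b,(264,168),interpolation=2)
o=np.zeros((600,800,3),np.uint8);o[:432]=a;o[432:,:264]=b
b=cv2.imread('pics/s12.png')[130:230,250:390];o[432:,264:264+235]=cv2.resize(b,(235,168),interpolation=2)
cv2.imwrite('pics/v12.png',o)
E
```

```text
[ 0.42949259 -0.29934414  0.39841473] -93.87336165420474
```

View pics/v12.png

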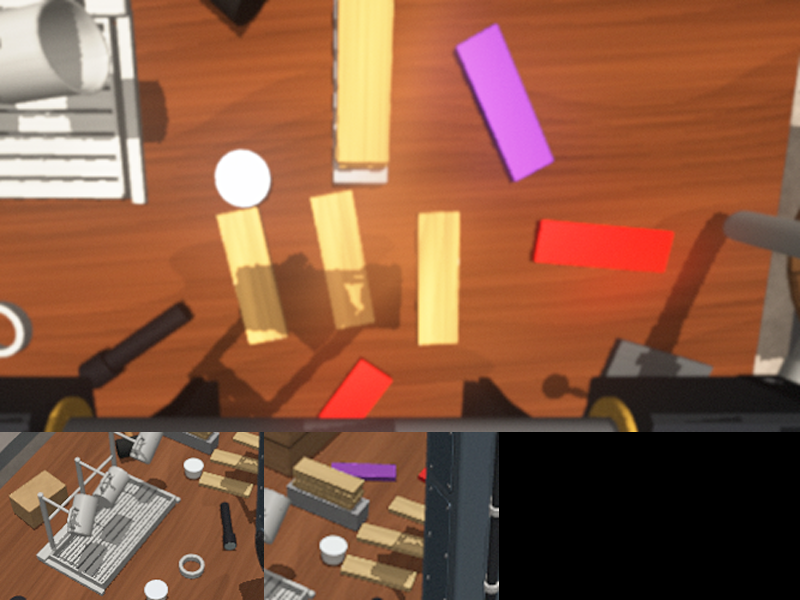

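The wrist view shows the three loose staves. A is at (217,216)-(287,337), B at (310,196)-(374,321) and C at (418,212)-(458,344). The pile's near edge runs from (336,163) to (387,161), and its sides go up to (341,0) and (394,0). The side inset shows all three jugs hung.

```bash
python3 - <<'E'
from h import *
c=load('w12');v=lambda p:(np.array(p,float)+.5)/1.6-.5+np.array([60,0])
for nm,q in dict(A=[(217,216),(258,207),(287,337),(249,345)],B=[(310,196),(350,190),(374,321),(336,329)],C=[(418,212),(460,210),(458,344),(417,345)]).items():
    p=at(c,v(q),.014);d=(p[0]+p[1]-p[2]-p[3]);print(nm,p.mean(0).round(4),np.degrees(np.arctan2(d[1],d[0])).round(1),np.linalg.norm(d/2),np.linalg.norm(p[0]-p[1]))
t=load('top');n=lambda p:(np.array(p,float)+.5)/3-.5+130
for z in(.08,.09,.1,.11,.12):
    p=at(c,v([(336,163),(387,161),(341,5),(394,5)]),z)
    T=at(t,n([(650,92),(687,95),(679,213),(643,211)]),z)
    e=(p[0]+p[1])/2;a=[np.degrees(np.arctan2(*(p[i+2]-p[i])[1::-1])) for i in(0,1)]
    u=np.array([np.cos(np.radians(-4.8)),np.sin(np.radians(-4.8)),0])
    print(z,'near w',e.round(4),'ctr w',(e+.075*u).round(4),'near top',((T[2]+T[3])/2).round(4),'ctr top',T.mean(0).round(4),'w',np.linalg.norm(p[0]-p[1]).round(4),'ang',a)
p=at(c,v([(333,184),(386,182)]),.05);print('bearer near',p.mean(0)+.09*u)
T=at(t,n([(633,226),(672,231)]),.05);print('bearer top',T.mean(0)+.09*u)
E
```

```text
A [ 0.4288 -0.198   0.014 ] 6.9 0.14975215609334938 0.0464693420954929
B [ 0.4412 -0.3007  0.014 ] 6.9 0.1499108969740899 0.04387336953056568
C [ 0.4127 -0.4071  0.014 ] -1.7 0.15193762134243663 0.0459582393648574
0.08 near w [ 0.5396 -0.3246  0.08  ] ctr w [ 0.6143 -0.3309  0.08  ] near top [ 0.5391 -0.3302  0.08  ] ctr top [ 0.6153 -0.3366  0.08  ] w 0.0479 ang [np.float64(-5.9358384962729644), np.float64(-5.308630285295173)]
0.09 near w [ 0.5387 -0.3242  0.09  ] ctr w [ 0.6135 -0.3304  0.09  ] near top [ 0.5378 -0.3285  0.09  ] ctr top [ 0.6137 -0.3349  0.09  ] w 0.047 ang [np.float64(-5.935838496272962), np.float64(-5.3086302852951945)]
0.1 near w [ 0.5379 -0.3237  0.1   ] ctr w [ 0.6126 -0.33    0.1   ] near top [ 0.5366 -0.3269  0.1   ] ctr top [ 0.612  -0.3332  0.1   ] w 0.046 ang [np.float64(-5.935838496272954), np.float64(-5.308630285295218)]
0.11 near w [ 0.537  -0.3232  0.11  ] ctr w [ 0.6118 -0.3295  0.11  ] near top [ 0.5353 -0.3252  0.11  ] ctr top [ 0.6103 -0.3315  0.11  ] w 0.045 ang [np.float64(-5.935838496272951), np.float64(-5.308630285295215)]
0.12 near w [ 0.5362 -0.3228  0.12  ] ctr w [ 0.6109 -0.3291  0.12  ] near top [ 0.5341 -0.3235  0.12  ] ctr top [ 0.6086 -0.3297  0.12  ] w 0.044 ang [np.float64(-5.935838496272947), np.float64(-5.308630285295212)]
bearer near [ 0.61185688 -0.33033293  0.05      ]
bearer top [ 0.61115732 -0.3313819   0.05      ]
```

>>> drive_tool(deltas="80 0 45 -30 0.1; 70 0 90 -75 0.188; 70 0 101 -120 0.188; 70 0 101 -165 0.188; 70 0 101 -210 0.188; 70 0 101 -255 0.188; 70 0 101 -300 0.188; 70 0 101 -335 0.188; 70 0 101 -360 0.188; 70 0 101 -380 0.188; 70 0 101 -390 0.188; 70 0 101 -394 0.188")

```text
time_s: 32.0
position: [0.4295, -0.1986, 0.004]
tcp_rot: [[0.993, 0.119, -0.001], [0.119, -0.993, 0.001], [-0.001, -0.001, -1.0]]
force: [0.8, 0.6, 0.0]
opening: 0.804
grasp_force: 0.0
```

>>> drive_tool(deltas="70 0 0 0 0; 30 0 0 0 0; 30 0 0 0 0; 30 0 0 0 0; 30 0 0 0 0; 30 0 0 0 0; 30 0 0 0 0; 30 0 0 0 0")

```text
time_s: 32.8
position: [0.4298, -0.1988, 0.0053]
tcp_rot: [[0.993, 0.119, 0.001], [0.119, -0.993, -0.001], [0.001, 0.001, -1.0]]
force: [0.6, 0.0, 6.0]
opening: 0.524
grasp_force: 30.0
```

>>> drive_tool(deltas="30 0 0 30 0; 30 0 0 70 0; 30 0 0 115 0; 30 20 -15 155 -0.05; 30 60 -44 175 -0.1; 30 100 -73 175 -0.15; 30 140 -102 175 -0.211; 30 170 -124 175 -0.211; 30 183 -132 175 -0.211; 30 183 -132 175 -0.211; 30 183 -132 175 -0.211; 30 183 -132 175 -0.211")

```text
time_s: 34.0
position: [0.6109, -0.3293, 0.1792]
tcp_rot: [[0.996, -0.092, -0.002], [-0.092, -0.996, 0.002], [-0.003, -0.002, -1.0]]
force: [-0.1, -0.3, -0.5]
opening: 0.523
grasp_force: 30.0
```

```bash
python3 - <<'E'
from h import *
s=bot.read_state();print(s['position'],np.degrees(np.arctan2(s['tcp_rot'][1][1],s['tcp_rot'][0][1])),s['force']);im=snap('wrist','w13')
c=load('w13')
u=np.array([np.cos(np.radians(-5.2)),np.sin(np.radians(-5.2)),0]);w=np.array([-u[1],u[0],0])
for z,L,W in((.1,.15,.046),(.18,.15,.046),(.05,.18,.055)):
    ctr=np.array([.6123,-.3312,z]); print(z,proj(c,[ctr+a*u*L/2+b*w*W/2 for a,b in((1,1),(1,-1),(0.3,1),(.3,-1))]).round(0).tolist())
g=cv2.cvtColor(im,7)
for r in(20,40,60,100,130): 
    e=np.abs(cv2.Sobel(g,cv2.CV_32F,1,0,ksize=3)[r-2:r+3].mean(0)); print(r,[(int(x),int(e[x])) for x in range(150,400) if e[x]>60 and e[x]>=e[x-1:x+2].max()])
E
```

```text
[ 0.6109199  -0.329255    0.17919184] -95.2713906846302 [-0.0830229  -0.34436143 -0.54693976]
0.1 [[247.0, 120.0], [307.0, 120.0], [249.0, 188.0], [305.0, 188.0]]
0.18 [[234.0, 116.0], [324.0, 116.0], [237.0, 214.0], [320.0, 214.0]]
0.05 [[247.0, 105.0], [307.0, 105.0], [248.0, 173.0], [305.0, 173.0]]
20 [(152, 90), (183, 73), (203, 70), (322, 68)]
40 [(170, 75), (188, 77), (320, 78)]
60 [(155, 74), (175, 74), (319, 83)]
100 [(187, 74), (191, 99)]
130 [(170, 124), (225, 290), (317, 198)]
```

>>> drive_tool(deltas="30 0 0 -20 0; 30 0 0 -40 0; 30 0 0 -50 0; 30 0 0 -50 0; 30 0 0 -50 0; 30 0 0 -50 0")

```text
time_s: 34.65
position: [0.6131, -0.3311, 0.1311]
tcp_rot: [[0.996, -0.092, 0.002], [-0.092, -0.996, -0.001], [0.002, 0.001, -1.0]]
force: [0.9, 0.8, -0.6]
opening: 0.521
grasp_force: 30.0
```

>>> drive_tool(deltas="30 0 -0.5 -3 0; 30 0 -0.5 -6 0; 30 0 -0.5 -9 0; 30 0 -0.5 -12 0; 30 0 -0.5 -14 0; 30 0 -0.5 -14 0")

```text
time_s: 35.25
position: [0.6122, -0.3309, 0.1152]
tcp_rot: [[0.996, -0.092, -0.001], [-0.092, -0.996, 0.001], [-0.001, -0.001, -1.0]]
force: [0.4, 0.1, -0.9]
opening: 0.53
grasp_force: 30.0
```

>>> drive_tool(deltas="30 0 -0.5 -2 0; 30 0 -0.5 -4 0; 30 0 -0.5 -6 0; 30 0 -0.5 -6 0")

```text
time_s: 35.65
position: [0.6124, -0.3315, 0.1094]
tcp_rot: [[0.996, -0.092, -0.0], [-0.092, -0.996, 0.0], [-0.0, -0.0, -1.0]]
force: [0.2, 0.8, -0.5]
opening: 0.525
grasp_force: 30.0
```

>>> drive_tool(deltas="30 0 0 -1 0; 30 0 0 -2 0; 30 0 0 -3 0; 30 0 0 -4 0; 30 0 0 -4 0")

```text
time_s: 36.15
position: [0.6126, -0.3316, 0.1092]
tcp_rot: [[0.996, -0.092, 0.001], [-0.092, -0.996, -0.001], [0.001, 0.001, -1.0]]
force: [-3.9, 2.6, 12.9]
opening: 0.525
grasp_force: 30.0
```

Contact: the pile top is at about 0.104 m. I'll relax the load, then release.

>>> drive_tool(deltas="30 0 0 2 0; 30 0 0 3.5 0; 30 0 0 3.5 0; 60 0 0 3.5 0; 66 0 0 3.5 0; 66 0 0 3.5 0; 66 0 0 3.5 0; 66 0 0 4 0; 66 0 0 10 0; 66 0 0 40 0; 66 0 0 80 0; 66 0 0 80 0")

```text
time_s: 37.35
position: [0.6161, -0.3342, 0.1931]
tcp_rot: [[0.996, -0.092, 0.011], [-0.092, -0.996, -0.008], [0.012, 0.007, -1.0]]
force: [0.6, -0.4, 0.5]
opening: 0.76
grasp_force: 0.0
```

>>> drive_tool(deltas="66 -30 5 45 0; 66 -70 12 90 0; 66 -110 19 135 0; 66 -150 26 180 0; 66 -183 32 210 0.02; 66 -183 32 210 0.02; 66 -183 32 210 0.02; 66 -183 32 210 0.02; 66 -183 32 210 0.02")

```text
time_s: 38.25
position: [0.4297, -0.2993, 0.3944]
tcp_rot: [[0.997, -0.072, -0.001], [-0.072, -0.997, 0.002], [-0.001, -0.002, -1.0]]
force: [-0.0, 0.2, -0.7]
opening: 0.761
grasp_force: 0.0
```

```bash
cat >> h.py <<'E'
def staves(fn,z=.014):
    c=load(fn);im=c['im'];h=cv2.cvtColor(im,cv2.COLOR_RGB2HSV)
    m=((h[...,0]>=14)&(h[...,0]<=32)&(h[...,1]>60)&(h[...,2]>70)).astype(np.uint8);m[236:]=0
    m=cv2.morphologyEx(m,cv2.MORPH_OPEN,np.ones((3,3)));m=cv2.morphologyEx(m,cv2.MORPH_CLOSE,np.ones((5,5)))
    for k in cv2.findContours(m,0,2)[0]:
        if cv2.contourArea(k)<800: continue
        w=at(c,k.reshape(-1,2),z)[:,:2]
        (cx,cy),(a,b),t=cv2.minAreaRect((w*1000).astype(np.float32))
        if a<b: t+=90;a,b=b,a
        print('stave',round(cx,1),round(cy,1),'size',round(a),round(b),'ang',round((t+90)%180-90,1))
E
python3 - <<'E'
from h import *
print(bot.read_state()['position']);snap('wrist','w14')
print('before');staves('w12');print('now');staves('w14');print('at .118');staves('w14',.118)
E
```

```text
[ 0.42969944 -0.29931439  0.39435078]
before
stave 412.6 -406.5 size 152 49 ang -1.5
stave 429.4 -197.9 size 153 49 ang 7.2
stave 441.6 -301.0 size 150 48 ang 6.9
stave 618.1 -333.8 size 160 58 ang -4.6
now
stave 412.4 -406.6 size 153 48 ang -1.6
stave 441.2 -300.9 size 151 48 ang 6.9
stave 617.8 -334.0 size 157 59 ang -4.8
at .118
stave 429.0 -386.8 size 123 39 ang -1.6
stave 452.3 -301.3 size 122 39 ang 6.9
stave 595.1 -328.1 size 127 48 ang -4.8
```

>>> drive_tool(deltas="70 6 -1 -35 0.1; 70 12 -2 -75 0.192; 70 12 -2 -120 0.192; 70 12 -2 -165 0.192; 70 12 -2 -210 0.192; 70 12 -2 -255 0.192; 70 12 -2 -300 0.192; 70 12 -2 -335 0.192; 70 12 -2 -360 0.192; 70 12 -2 -378 0.192; 70 12 -2 -387 0.192; 70 12 -2 -390 0.192")

```text
time_s: 39.5
position: [0.441, -0.3006, 0.0037]
tcp_rot: [[0.993, 0.12, -0.002], [0.12, -0.993, 0.003], [-0.002, -0.003, -1.0]]
force: [0.3, -0.4, -0.6]
opening: 0.805
grasp_force: 0.0
```

>>> drive_tool(deltas="70 0 0 0 0; 30 0 0 0 0; 30 0 0 0 0; 30 0 0 0 0; 30 0 0 0 0; 30 0 0 0 0; 30 0 0 0 0; 30 0 0 0 0")

```text
time_s: 40.3
position: [0.4418, -0.3019, 0.0064]
tcp_rot: [[0.993, 0.12, 0.001], [0.12, -0.993, -0.001], [0.001, 0.001, -1.0]]
force: [-0.1, -0.2, 5.7]
opening: 0.524
grasp_force: 30.0
```

>>> drive_tool(deltas="30 0 0 30 0; 30 0 0 70 0; 30 0 0 115 0; 30 0 0 160 0; 30 30 -5 194 -0.05; 30 70 -12 194 -0.1; 30 110 -19 194 -0.15; 30 145 -25 194 -0.211; 30 165 -29 194 -0.211; 30 171 -30 194 -0.211; 30 171 -30 180 -0.211; 30 171 -30 170 -0.211")

```text
time_s: 41.5
position: [0.6105, -0.3307, 0.1738]
tcp_rot: [[0.996, -0.091, -0.003], [-0.091, -0.996, 0.002], [-0.003, -0.002, -1.0]]
force: [-0.5, 0.2, -0.8]
opening: 0.524
grasp_force: 30.0
```

>>> drive_tool(deltas="30 0 0 -10 0; 30 0 0 -20 0; 30 0 0 -30 0; 30 0 0 -36 0; 30 0 0 -36 0; 30 0 0 -36 0; 30 0 0 -36 0")

```text
time_s: 42.2
position: [0.6129, -0.3319, 0.1405]
tcp_rot: [[0.996, -0.091, 0.001], [-0.091, -0.996, -0.001], [0.001, 0.001, -1.0]]
force: [-0.4, -0.2, -0.7]
opening: 0.523
grasp_force: 30.0
```

>>> drive_tool(deltas="30 0 0 -4 0; 30 0 0 -8 0; 30 0 0 -11 0; 30 0 0 -13 0; 30 0 0 -14 0; 30 0 0 -15 0; 30 0 0 -16 0; 30 0 0 -16 0")

```text
time_s: 43.0
position: [0.6125, -0.3316, 0.1243]
tcp_rot: [[0.996, -0.091, 0.0], [-0.091, -0.996, -0.0], [0.0, 0.0, -1.0]]
force: [-0.3, 0.5, 1.4]
opening: 0.522
grasp_force: 30.0
```

Light touch at the expected height (1.4 N). I'll release, rise and return to the view station.

>>> drive_tool(deltas="30 0 0 0 0; 60 0 0 0 0; 66 0 0 0 0; 66 0 0 0 0; 66 0 0 0 0; 66 0 0 5 0; 66 0 0 40 0; 66 -20 3 80 0; 66 -60 10 120 0; 66 -100 17 165 0; 66 -140 25 210 0.01; 66 -175 32 250 0.02")

```text
time_s: 44.2
position: [0.457, -0.3033, 0.3518]
tcp_rot: [[0.998, -0.071, 0.0], [-0.071, -0.998, -0.001], [0.0, 0.0, -1.0]]
force: [-0.7, -0.6, 0.4]
opening: 0.762
grasp_force: 0.0
```

>>> drive_tool(deltas="66 -8 0 20 0; 66 -8 0 20 0; 66 -8 0 20 0; 66 -8 0 20 0")

```text
time_s: 44.6
position: [0.4504, -0.3033, 0.3684]
tcp_rot: [[0.997, -0.071, -0.002], [-0.071, -0.997, 0.002], [-0.002, -0.002, -1.0]]
force: [0.0, 0.2, 0.2]
opening: 0.759
grasp_force: 0.0
```

```bash
python3 - <<'E'
from h import *
print(bot.read_state()['position']);snap('wrist','w15');staves('w15')
E
```

```text
[ 0.45041504 -0.30326672  0.36836204]
stave 412.5 -407.4 size 153 47 ang -1.7
stave 622.6 -334.6 size 170 62 ang -5.3
```

>>> drive_tool(deltas="70 -15 -40 -25 0.04; 70 -30 -80 -55 0.04; 70 -38 -104 -95 0.04; 70 -38 -104 -140 0.04; 70 -38 -104 -185 0.04; 70 -38 -104 -230 0.04; 70 -38 -104 -275 0.04; 70 -38 -104 -310 0.04; 70 -38 -104 -335 0.04; 70 -38 -104 -352 0.04; 70 -38 -104 -361 0.04; 70 -38 -104 -363 0.04")

```text
time_s: 45.85
position: [0.4119, -0.4065, 0.0048]
tcp_rot: [[1.0, -0.031, -0.002], [-0.031, -1.0, 0.003], [-0.002, -0.003, -1.0]]
force: [-0.3, 0.3, 0.4]
opening: 0.803
grasp_force: 0.0
```

>>> drive_tool(deltas="70 0 0 0 0; 30 0 0 0 0; 30 0 0 0 0; 30 0 0 0 0; 30 0 0 0 0; 30 0 0 0 0; 30 0 0 0 0; 30 0 0 0 0")

```text
time_s: 46.65
position: [0.4126, -0.4081, 0.0077]
tcp_rot: [[1.0, -0.031, 0.001], [-0.031, -1.0, -0.001], [0.001, 0.001, -1.0]]
force: [0.6, 0.8, 5.7]
opening: 0.526
grasp_force: 30.0
```

>>> drive_tool(deltas="30 0 0 30 0; 30 0 0 70 0; 30 0 0 115 0; 30 0 0 160 0; 30 20 8 200 0; 30 60 23 210 -0.02; 30 100 38 210 -0.04; 30 140 53 210 -0.06; 30 175 67 210 -0.06; 30 195 75 210 -0.06; 30 200 76.5 200 -0.06; 30 200 76.5 190 -0.06")

```text
time_s: 47.85
position: [0.6121, -0.3306, 0.1954]
tcp_rot: [[0.996, -0.09, -0.002], [-0.09, -0.996, 0.001], [-0.002, -0.0, -1.0]]
force: [-0.4, -0.3, -1.6]
opening: 0.523
grasp_force: 30.0
```

>>> drive_tool(deltas="30 0 0 -10 0; 30 0 0 -20 0; 30 0 0 -30 0; 30 0 0 -40 0; 30 0 0 -42 0; 30 0 0 -42 0; 30 0 0 -42 0")

```text
time_s: 48.55
position: [0.6127, -0.3315, 0.1555]
tcp_rot: [[0.996, -0.091, 0.001], [-0.091, -0.996, -0.001], [0.001, 0.001, -1.0]]
force: [0.3, -0.5, -1.2]
opening: 0.523
grasp_force: 30.0
```

>>> drive_tool(deltas="30 0 0 -4 0; 30 0 0 -8 0; 30 0 0 -11 0; 30 0 0 -13 0; 30 0 0 -14 0; 30 0 0 -15 0; 30 0 0 -16 0; 30 0 0 -16 0")

```text
time_s: 49.35
position: [0.6125, -0.3313, 0.1396]
tcp_rot: [[0.996, -0.091, 0.0], [-0.091, -0.996, -0.0], [0.0, 0.0, -1.0]]
force: [-0.4, 1.6, 1.9]
opening: 0.521
grasp_force: 30.0
```

>>> drive_tool(deltas="30 0 0 0 0; 60 0 0 0 0; 66 0 0 0 0; 66 0 0 0 0; 66 0 0 0 0; 66 0 0 5 0; 66 0 0 40 0; 66 -20 -8 80 0; 66 -50 -20 120 0; 66 -90 -40 165 0; 66 -110 -60 210 0; 66 -110 -60 235 0")

```text
time_s: 50.55
position: [0.5001, -0.3927, 0.3764]
tcp_rot: [[0.996, -0.094, -0.0], [-0.094, -0.996, -0.001], [-0.0, 0.001, -1.0]]
force: [0.1, 0.3, 0.1]
opening: 0.76
grasp_force: 0.0
```

>>> drive_tool(deltas="66 0 0 0 0; 66 0 0 0 0; 66 0 0 0 0; 66 0 0 0 0")

```text
time_s: 50.95
position: [0.5022, -0.3902, 0.372]
tcp_rot: [[0.996, -0.09, -0.003], [-0.09, -0.996, 0.003], [-0.003, -0.003, -1.0]]
force: [-1.1, 0.1, 0.1]
opening: 0.757
grasp_force: 0.0
```

```bash
python3 - <<'E'
from h import *
print(bot.read_state()['position'])
for n,f in(('wrist','w16'),('side','s16'),('top','t16')): snap(n,f)
a=cv2.imread('pics/w16.png')[:240,140:460];a=cv2.resize(a,(400,300),interpolation=2)
b=cv2.imread('pics/s16.png');b1=cv2.resize(b[130:250,250:410],(400,300),interpolation=2)
b2=cv2.resize(b[160:340,110:350],(400,300),interpolation=2)
t=cv2.resize(cv2.imread('pics/t16.png')[130:280,180:380],(400,300),interpolation=2)
cv2.imwrite('pics/v16.png',np.vstack([np.hstack([a,b1]),np.hstack([b2,t])]))
c=load('w16');u=np.array([np.cos(np.radians(-5.2)),np.sin(np.radians(-5.2)),0]);w=np.array([-u[1],u[0],0])
for z in(.104,.118,.132,.146): print(z,((proj(c,[np.array([.6123,-.3316,z])+a*u*.075+b*w*.023 for a,b in((-1,1),(-1,-1),(1,1),(1,-1))])-[140,0])*1.25).round(0).tolist())
E
```

```text
[ 0.5021975  -0.39022628  0.3720252 ]
0.104 [[87.0, 199.0], [128.0, 199.0], [80.0, 52.0], [124.0, 52.0]]
0.118 [[84.0, 200.0], [127.0, 200.0], [77.0, 48.0], [123.0, 48.0]]
0.132 [[82.0, 201.0], [125.0, 201.0], [73.0, 44.0], [121.0, 44.0]]
0.146 [[79.0, 203.0], [124.0, 202.0], [70.0, 40.0], [119.0, 39.0]]
```

View pics/v16.png

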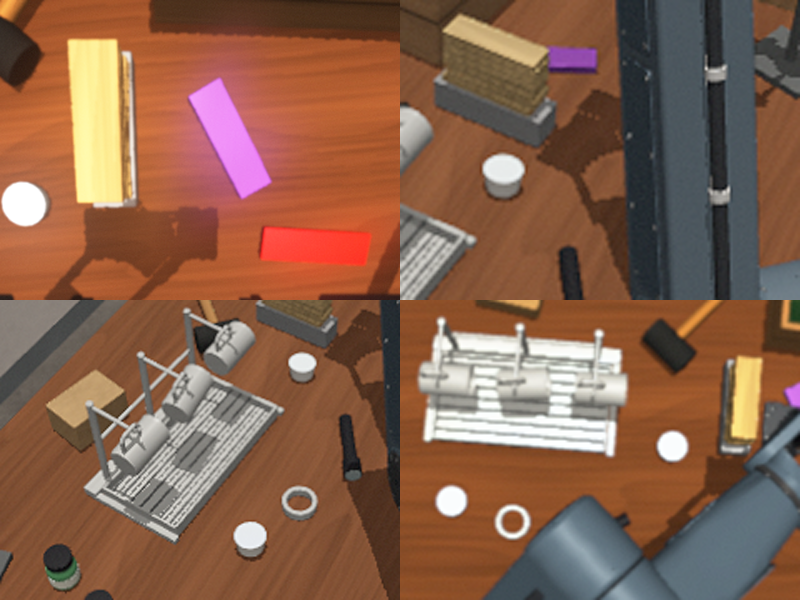

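The pile is square and flat (top face corners at (68,40) and (122,202) against (70,40) and (124,202) expected). All three jugs hang, and the tray is home. I'll let things settle and hand in.

>>> drive_tool(deltas="66 0 0 0 0; 66 0 0 0 0; 66 0 0 0 0; 66 0 0 0 0; 66 0 0 0 0; 66 0 0 0 0; 66 0 0 0 0; 66 0 0 0 0; 66 0 0 0 0; 66 0 0 0 0; 66 0 0 0 0; 66 0 0 0 0")

```text
time_s: 52.3
position: [0.5024, -0.3912, 0.374]
tcp_rot: [[0.996, -0.091, -0.0], [-0.091, -0.996, 0.0], [-0.0, -0.0, -1.0]]
force: [0.1, -0.7, 0.2]
opening: 0.763
grasp_force: 0.0
```

>>> drive_tool(deltas="66 0 0 0 0; 66 0 0 0 0; 66 0 0 0 0; 66 0 0 0 0; 66 0 0 0 0; 66 0 0 0 0; 66 0 0 0 0; 66 0 0 0 0; 66 0 0 0 0; 66 0 0 0 0; 66 0 0 0 0; 66 0 0 0 0")

```text
time_s: 53.5
position: [0.5024, -0.3912, 0.374]
tcp_rot: [[0.996, -0.091, -0.0], [-0.091, -0.996, 0.0], [-0.0, -0.0, -1.0]]
force: [0.4, -0.4, 0.7]
opening: 0.757
grasp_force: 0.0
```

```bash
python3 - <<'E'
from h import *
snap('side','s17');d=np.abs(load('s17')['im'].astype(int)-load('s16')['im'])[160:340,110:350].max(2);print('changed px',(d>40).sum())
print(bot.hand_in())
E
```

```text
changed px 1
the job is handed in; nothing more can be done
None
```

I pushed the tray home, hung all three jugs one to a hook, laid the three loose staves squarely on the pile, and handed the job in at about 54 s; the first stave went down at about 13 N, the other two at under 2 N.

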